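# Shut the parts case and fasten its hasp

### The arm

A 6-joint arm with a two-finger parallel gripper is mounted at the origin on a cart in front of the work surface, level with it; the furniture and walls round the work are solid. World frame = base frame: x ahead of the robot, y to its left, z up, the work surface at z = 0. Lengths are in m, angles in rad, forces in N, time in s.
With the tool pointing down it reaches from about 0.4 to 0.825 m from the base axis. Payload 7 kg.
Tool frame: the origin (TCP) lies midway between the tips of the shut fingers; the grasp point (between the pads) lies 19 mm behind it (tcp_to_grasp is the distance from the TCP to the grasp point, in m); z points along the fingers, y is the line along which they close (so a half turn about z gives the same grasp; the last joint's range is limited). The gripper opens to 88 mm and grips with 3 to 60 N. Pads are 19 mm wide; open, the fingers measure 130 mm over their backs; the gripper's body (78 mm by 193 mm) begins 47 mm behind the grasp point.
Start: joints at [-0.929, 0.359, 0.012, 0, -1.224, -0.288], TCP at [0.234, -0.633, 0.227] pointing down, gripper open.
Joint ranges: [-3.07, 3.07], [-1.43, 2.12], [-1.02, 1.25], [-3.03, 1.67], [-3.05, -0], [-3.03, 3.03]. Speed limits (rad/s): [2.39, 2.39, 3.01, 3.14, 3.14, 3.14].

### API

Orientations are given as a rotation vector (axis times angle).
In Python, from bench import get_state, read_camera, calibration, job_done, masks_of, tcp_to_grasp gives the robot as it stands.
- The arm moves only by the tool drive_tool, never from a script. Its argument "deltas" is a list of rows, each an object of numbers: "tx", "ty", "tz": the shift along the tool's x, y, z in mm; "spin": the turn about the tool's z in degrees; "hand": the finger opening in mm, from 0 to 87.6. In form: [{"tx": .., "ty": .., "tz": .., "spin": .., "hand": ..}, ...]. A call has 1 to 5 rows; each row is the pose to reach, as a shift and turn from the pose commanded when the call began, along the tool's axes at that moment; what a row does not reach only later rows make up. A row lasts 1/10 s, in which the tool goes at most 50 mm and 8.59 degrees, less where a joint would pass 70% of its speed; a pose out of reach is approached as far as the arm can. A call with a gripper value outside its range is refused whole. The fingers move at their own pace and stop on an object; the grip force is fixed at half the most. Time passes only in rows, so rows that repeat a pose let the fingers close. It gives the time, the measured TCP pose, the force, the opening and the grip force at its end, in the units of the state.
- get_state(): the state, without advancing time (a new reading comes with each control period).
- read_camera(name): name is "side" or "top" or "wrist"; returns the picture (400x640x3 uint8, red, green, blue); there is no depth.
- calibration(name): a dict with "camera_matrix" (3x3 intrinsics, pixels), "world_from_camera" (4x4, takes a point from camera to world coordinates). Camera axes: x right, y up, looking along -z (the intrinsics and any distortion apply to the point x, -y, -z); pixel columns grow to the right and rows downward; lengths in m; the calibration is good to about 2 mm. A picture is of the moment at which its call begins: read the wrist's pose just before it. calibration takes no time and is no camera call; for the wrist camera it gives the pose at the moment of the call.
- job_done(): hands the job in; it is judged then, once.
Trained networks look in the newest picture that a camera, given by its name, has taken for a name from the list of things; names that differ only in an ending like _2 or _b are one class to them, and where a whole thing is asked for, a point or a joint stands for the part that bears it (a point fixed in the world has none). Each returns a list of dicts, best first, with "confidence" (0 to 1); they miss things now and then, are a little off and sometimes report something else, mostly with a low value. They report only what shows in the picture. A call takes as long as a camera call.
- masks_of(label, camera): "region" (400x640 bool, what is visible of it) and "extent" ([left, top, right, bottom] in pixels, round what is visible of it).
The state is a dict: "t": time; "joints": joint angles; "qd": joint speeds; "joint_torque": joint torques, N m; "position": TCP position; "tcp_rot": TCP orientation; "wrist_force": force on the tool from outside, world axes, zero at the start; "moment": the same for the moment, N m; "width": opening from 0.0 (shut) to 1.0 (fully open); "grip_force": force on a finger pad.
Only numpy, scipy, OpenCV 4.12 (cv2) and the standard library are available. Lean on these libraries where they do the work, as an engineer would, in place of code of your own. Each camera call takes 0.05 s, during which the arm holds its last target. There are 200 camera calls.

### The job

Close up the small plywood parts case: push its lid fully shut, then swing the steel hasp on the lid forward over the staple and press it down until it lies flat on the front deck with the staple standing through its slot. Leave the other things on the table where they are.

Things in the scene. Friction and masses are not known exactly. Their poses are not given: they have to be found in the camera images.
- parts_case: plywood parts case, fixed to the table. Origin on the table surface under its middle; x points to the back of the case (lid hinge side), y to its left seen from the front, z up. It spans x -120 to +110 mm, y -130 to +130 mm; its walls, front deck and shut lid are all level at z = 85 mm. The fixed front deck covers x -120 to -45 mm, the lid the rest. Two wheels lie inside.
- lid_edge (a point): middle of the lid's front edge, on its upper face. The lid is a 10 mm board 240 mm wide (y), reaching 139 mm forward from its hinge axis, which runs along y at x = +95, z = 85 mm in the case's frame, in the plane of the lid's upper face. The hasp takes up only the middle 40 mm of the lid's front part.
- case_lid (a joint): lid angle in rad: 0 shut (level with the deck), growing as its front edge rises, up to 1.2; it starts ajar. The hinge is stiff (about 0.5 N m of friction): the lid stays where it is left and takes roughly 3 to 6 N near its front edge to push down; it stops at 0.
- case_hasp (a joint): hasp angle relative to the lid, in rad: 0 home (flat, pointing to the case's front, -x), pi/2 standing square to the lid, more than that leaning back over the lid, at most 2.5. It starts leaning back. Light friction (0.04 N m): it stays where it is left, does not fall by itself, and must be pressed down for the last part.
- hasp_pivot (a point): the hasp's hinge axis, at its middle: it runs along the case's y, on the lid's front edge; with the lid shut it is at x = -46, y = 0, z = 90 mm in the case's frame. The knuckle has a radius of 4 mm, and is 40 mm long.
- hasp_end (a point): middle of the hasp's free end. The hasp is a steel strap 3 mm thick, 40 mm wide (28 at the end), reaching 65 mm from its pivot. A slot 12 mm by 26 mm (long across the strap), centred 30 mm from the pivot, lets the staple through. The plain part from 36 to 65 mm is where to press. Home, its upper face is at z = 89.5 mm in the case's frame.
- staple_top (a point): top of the steel wire staple fixed on the front deck: a loop of 5 mm wire 23 mm wide along the case's y, its top 14.5 mm above the deck, at x = -76, y = 0 in the case's frame.
- screwdriver: bystander: stubby screwdriver lying on the table to the right of the case, 124 mm long; origin under its middle
- pliers: bystander: yellow and black pliers lying on the table at the right, 148 mm long, 11 mm high; origin under their middle
- multimeter: bystander: black multimeter, 126x70x44 mm, lying on the table at the back right; origin under its middle
- motor: bystander: small motor on a wooden block, 18x47x35 mm, standing to the right; origin under its middle
- battery: bystander: AA cell lying on the table on the left, nearer the robot than the case, 50 mm long, 14 mm thick; origin under its middle

How it is judged:
On the way, in this order (a step that is already met when the one before it is completed fails the run):
1. the lid is pushed shut (value of joint case_lid below 0.05 rad), for 0.2 s.
2. the hasp is swung over the staple and pressed home, lid still shut (value of joint case_hasp below 0.1 rad and value of joint case_lid below 0.05 rad), for 0.2 s.
At the end, for the whole second after the job is handed in: The lid is shut (within 0.05 rad) and the hasp lies down over the staple (within 0.1 rad of flat, 6 mm at its end); no bystander has been moved by more than 30 mm (all of step 2); the robot touches nothing.
It fails at once if a bystander on the table is moved by more than 30 mm (distance of any of screwdriver, pliers, multimeter, motor, battery from where it was at the start of the episode above 0.03 m).
It also fails if it takes over 48 s, if anything falls off the work surface, if the arm or the gripper's body presses on something with over 40 N, if the wrist force passes 120 N, or if a joint passes its speed limit or range.

## Working session

There is one attempt and no reset: what is moved stays moved. The work goes in short steps, Python scripts to look and compute and a tool call to move; the robot and the scene stay as the last step left them, time stands still between calls to the robot, and variables do not carry over. Pictures are saved under pics/ and viewed, at most 10 in all, crops included, and the job is handed in when it is done.

Besides the shell and the picture viewer there is one more tool, called as a command line: name --argument value ..., lists and objects as JSON in quotes. drive_tool: Moves the arm, as the interface text tells. Its arguments: {"type":"object","properties":{"deltas":{"type":"array","items":{"type":"object","properties":{"tx":{"type":"number"},"ty":{"type":"number"},"tz":{"type":"number"},"spin":{"type":"number"},"hand":{"type":"number"}}}}},"required":["deltas"]}

```bash
mkdir -p pics
cat > h.py <<'E'
import numpy as np,cv2
from bench import *
def snap(c,f):
    im=read_camera(c); cv2.imwrite('pics/'+f,im[:,:,::-1]); return im
def proj(c,P):
    k=calibration(c);K=np.array(k["camera_matrix"]);T=np.linalg.inv(np.array(k["world_from_camera"]))
    P=np.atleast_2d(P);q=P@T[:3,:3].T+T[:3,3];q=q*[1,-1,-1];u=q@K.T
    return u[:,:2]/u[:,2:]
def onz(c,px,z):
    k=calibration(c);K=np.array(k["camera_matrix"]);T=np.array(k["world_from_camera"])
    px=np.atleast_2d(px).astype(float);d=np.c_[px,np.ones(len(px))]@np.linalg.inv(K).T*[1,-1,-1]
    d=d@T[:3,:3].T;o=T[:3,3];return o+d*((z-o[2])/d[:,2:])
E
python3 - <<'E'
from h import *
s=get_state();print(s["t"],s["position"],s["tcp_rot"],s["wrist_force"])
a=snap("side","s0.png");b=snap("top","t0.png")
for c in("side","top"):
    k=calibration(c);print(c,{x:np.round(v,3).tolist() if not isinstance(v,str) else v for x,v in k.items()})
    for n in("parts_case","case_lid","case_hasp","staple_top"):
        print(c,n,[(np.round(m["confidence"],2),m["extent"]) for m in masks_of(n,c)[:2]])
E
```

```text
0.0 [ 0.23363793 -0.63274542  0.22564305] [ 5.52505055e-01 -3.09219307e+00 -2.48162125e-03] [-0.4211119  -0.33087708  0.88169065]
side {'camera_matrix': [[366.753, 0.0, 318.83], [0.0, 366.753, 199.116], [0.0, 0.0, 1.0]], 'world_from_camera': [[0.84, 0.206, -0.503, 0.037], [-0.543, 0.335, -0.77, -0.9], [0.01, 0.92, 0.393, 0.476], [0.0, 0.0, 0.0, 1.0]]}
side parts_case [(np.float64(0.64), [310.1, 220.5, 372.3, 254.3]), (np.float64(0.62), [350.9, 294.8, 400.4, 327.1])]
side case_lid []
side case_hasp []
side staple_top [(np.float64(0.83), [311.7, 216.9, 371.4, 250.8])]
top {'camera_matrix': [[372.905, 0.0, 320.441], [0.0, 372.905, 199.597], [0.0, 0.0, 1.0]], 'world_from_camera': [[0.024, 0.986, -0.162, 0.335], [-1.0, 0.026, 0.009, -0.119], [0.013, 0.162, 0.987, 1.392], [0.0, 0.0, 0.0, 1.0]]}
top parts_case [(np.float64(0.72), [284.8, 159.3, 359.0, 225.8])]
top case_lid [(np.float64(0.75), [284.2, 159.8, 357.2, 188.0])]
top case_hasp [(np.float64(0.55), [314.1, 162.0, 326.4, 186.5])]
top staple_top [(np.float64(0.8), [282.0, 160.3, 360.1, 223.5])]
```

View pics/t0.png

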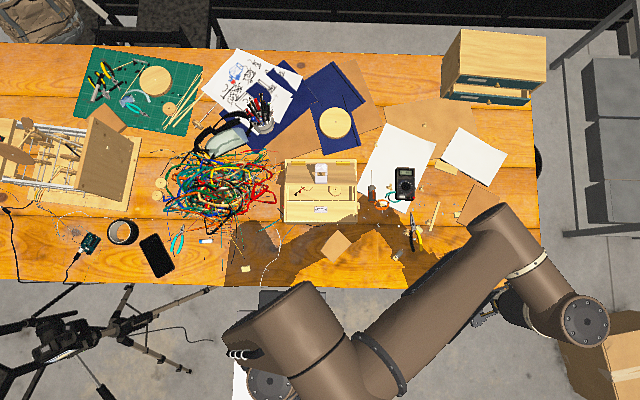

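View pics/s0.png

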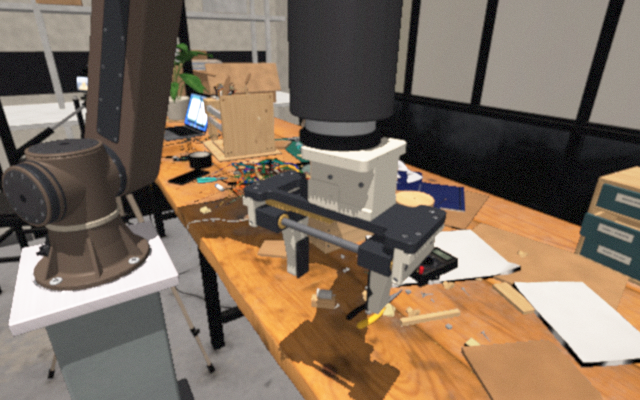

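The top view shows the case at about (320,192). The lid is its upper half, with the staple at (320,210). In the side view the arm hides the case. I'll zoom into the top view.

Run:
```python
from h import *
im=cv2.imread('pics/t0.png')[145:240,265:385]
cv2.imwrite('pics/t0c.png',cv2.resize(im,None,fx=6,fy=6,interpolation=cv2.INTER_CUBIC))
```

```text
(no output)
```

View pics/t0c.png

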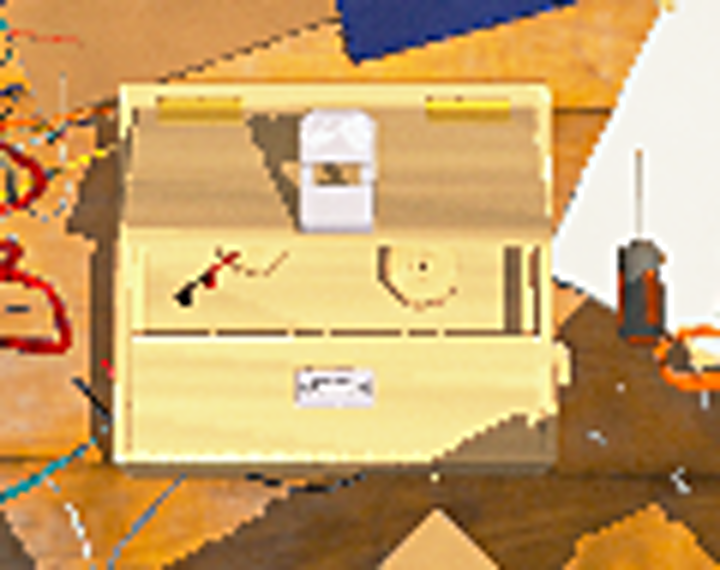

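The zoomed crop shows the case rim corners at about (120,86), (551,86), (553,466) and (116,463). The lid's front edge is at row 232, the hasp leans back from (335,230) to (337,110), and the staple plate is at (335,388).

```bash
cat >> h.py <<'E'
def F(x,y): return [265+(x+.5)/6-.5,145+(y+.5)/6-.5]
E
python3 - <<'E'
from h import *
from scipy.optimize import least_squares as ls
px=np.array([F(120,86),F(551,86),F(553,463),F(116,461)])
C=np.array([[.11,.13],[.11,-.13],[-.12,-.13],[-.12,.13]])
W=onz("top",px,.085);print(W.round(3))
def w(p,c,z): 
    c=np.atleast_2d(c);co,si=np.cos(p[2]),np.sin(p[2]);return np.c_[p[0]+c[:,0]*co-c[:,1]*si,p[1]+c[:,0]*si+c[:,1]*co,np.full(len(c),z)]
r=ls(lambda p:(w(p,C,.085)-W).ravel(),[.6,-.1,0]);p=r.x;print("pose",p.round(4),"res",r.fun.round(4))
print("staple top",w(p,[-.076,0],.0995),"meas",onz("top",F(335,386),.09))
for a in np.arange(.2,1.21,.1):
    e=w(p,[[.095-.139*np.cos(a),.12],[.095-.139*np.cos(a),-.12]],.085+.139*np.sin(a))
    q=(proj("top",e)-[265,145])*6;print(a.round(1),q.round(0).tolist())
np.save('pose.npy',p)
E
```

```text
[[ 0.695  0.002  0.085]
 [ 0.702 -0.258  0.085]
 [ 0.474 -0.261  0.085]
 [ 0.469 -0.005  0.085]]
pose [ 0.59   -0.1303  0.0233] res [ 0.0019  0.0004  0.      0.0007  0.0001  0.     -0.001  -0.0021  0.
 -0.0016  0.0017  0.    ]
staple top [[ 0.51406747 -0.13204344  0.0995    ]] meas [[ 0.51562976 -0.13184805  0.09      ]]
0.2 [[126.0, 321.0], [540.0, 322.0]]
0.3 [[124.0, 311.0], [542.0, 312.0]]
0.4 [[123.0, 299.0], [545.0, 300.0]]
0.5 [[121.0, 284.0], [547.0, 286.0]]
0.6 [[120.0, 268.0], [549.0, 269.0]]
0.7 [[118.0, 249.0], [551.0, 251.0]]
0.8 [[117.0, 228.0], [553.0, 230.0]]
0.9 [[116.0, 206.0], [554.0, 208.0]]
1.0 [[115.0, 183.0], [556.0, 185.0]]
1.1 [[114.0, 158.0], [557.0, 160.0]]
1.2 [[114.0, 133.0], [558.0, 135.0]]
```

Case pose is (0.590, -0.130), yaw 1.3°, with residuals of about 2 mm. The lid is at about 0.78 rad with its edge at z≈0.183. I'll travel high to a point above the right part of the lid with the fingers shut.

drive_tool --deltas '[{"tx":-49,"ty":29,"tz":-10,"spin":0,"hand":0},{"tx":-98,"ty":58,"tz":-20,"spin":0,"hand":0},{"tx":-147,"ty":87,"tz":-35,"spin":0,"hand":0},{"tx":-196,"ty":116,"tz":-35,"spin":0,"hand":0},{"tx":-245,"ty":145,"tz":-35,"spin":0,"hand":0}]'

```text
t: 1.0
position: [0.3907, -0.4402, 0.2616]
tcp_rot: [-0.552, 3.091, -0.002]
wrist_force: [1.4, -0.9, 0.3]
width: 0.608
grip_force: 0.0
```

drive_tool --deltas '[{"tx":-43,"ty":26,"tz":0,"spin":-8,"hand":0},{"tx":-86,"ty":51,"tz":0,"spin":-16,"hand":0},{"tx":-129,"ty":77,"tz":0,"spin":-24,"hand":0},{"tx":-172,"ty":103,"tz":0,"spin":-32,"hand":0},{"tx":-215,"ty":128,"tz":0,"spin":-40,"hand":0}]'

```text
t: 1.5
position: [0.5477, -0.2453, 0.2611]
tcp_rot: [-1.585, 2.712, -0.001]
wrist_force: [1.5, -0.8, 0.7]
width: 0.151
grip_force: 0.0
```

```bash
cat >> h.py <<'E'
from scipy.spatial.transform import Rotation as Ro
def case(x,y,z):
    p=np.load('pose.npy');co,si=np.cos(p[2]),np.sin(p[2]);return np.array([p[0]+x*co-y*si,p[1]+x*si+y*co,z])
def go(x,y,z,yax):  # yax: wanted tool-y heading rel. case x, deg
    s=get_state();R=Ro.from_rotvec(s["tcp_rot"]).as_matrix();d=R.T@(case(x,y,z)-s["position"])*1000
    yaw=np.degrees(np.arctan2(R[1,1],R[0,1])-np.load('pose.npy')[2]);sp=(yaw-yax+90)%180-90
    print("t",round(s["t"],2),"pos",np.round(s["position"],4),"d",d.round(1),"spin",round(sp,1),"F",np.round(s["wrist_force"],1),"w",s["width"])
E
python3 -c "
from h import *
go(0,-.06,.215,0)"
```

```text
t 1.5 pos [ 0.5477 -0.2453  0.2611] d [-69.4 -11.   46.1] spin -30.7 F [ 1.5 -0.8  0.7] w 0.15117246793929232
```

drive_tool --deltas '[{"tx":-20,"ty":-3,"tz":0,"spin":-8,"hand":0},{"tx":-45,"ty":-6,"tz":0,"spin":-16,"hand":0},{"tx":-69,"ty":-11,"tz":0,"spin":-24,"hand":0},{"tx":-69,"ty":-11,"tz":20,"spin":-31,"hand":0},{"tx":-69,"ty":-11,"tz":46,"spin":-31,"hand":0}]'

```text
t: 2.0
position: [0.592, -0.192, 0.2153]
tcp_rot: [-2.251, 2.189, -0.004]
wrist_force: [0.6, 0.4, 0.1]
width: 0.006
grip_force: 0.0
```

Run:
```python
from h import *
go(0,-.06,.215,0)
a=snap("side","s1.png");cv2.imwrite('pics/s1c.png',cv2.resize(a[60:330,180:540,::-1],None,fx=2,fy=2))
```

```text
t 2.0 pos [ 0.592  -0.192   0.2153] d [-1.7  0.5  0.3] spin 0.3 F [0.6 0.4 0.1] w 0.00601827089661275
```

View pics/s1c.png

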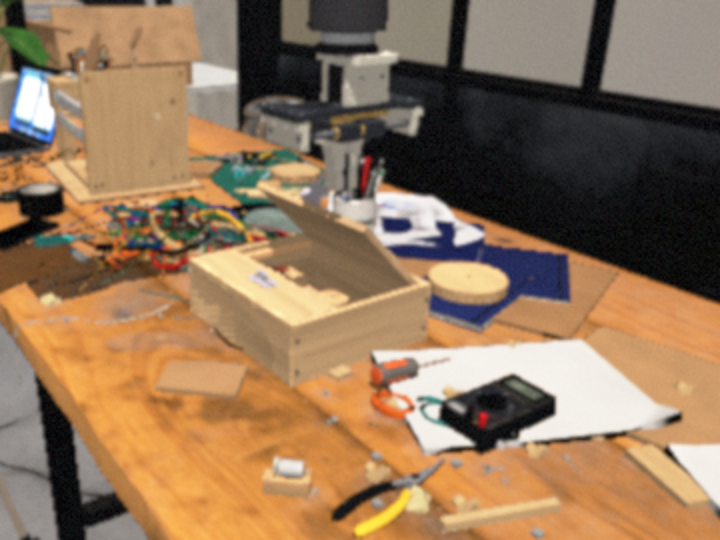

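The gripper stands above the right part of the lid, clear of everything. The lid's right front corner is near (300,205) in the crop. Next I'll push down.

drive_tool --deltas '[{"tz":20,"hand":0},{"tz":38,"hand":0},{"tz":55,"hand":0},{"tz":70,"hand":0},{"tz":85,"hand":0}]'

```text
validation failed for argument at $.de...
```

drive_tool --deltas '[{"tz":13,"hand":0},{"tz":24,"hand":0},{"tz":32,"hand":0},{"tz":38,"hand":0},{"tz":41,"hand":0}]'

```text
validation failed for argument at $.de...
```

All the fields are required.

drive_tool --deltas '[{"tx":0,"ty":0,"tz":20,"spin":0,"hand":0},{"tx":0,"ty":0,"tz":38,"spin":0,"hand":0},{"tx":0,"ty":0,"tz":55,"spin":0,"hand":0},{"tx":0,"ty":0,"tz":70,"spin":0,"hand":0},{"tx":0,"ty":0,"tz":85,"spin":0,"hand":0}]'

```text
t: 2.55
position: [0.581, -0.1936, 0.1282]
tcp_rot: [2.235, -2.193, -0.019]
wrist_force: [-0.7, 0.8, 2.6]
width: 0.033
grip_force: 1.1
```

drive_tool --deltas '[{"tx":0,"ty":0,"tz":13,"spin":0,"hand":0},{"tx":0,"ty":0,"tz":24,"spin":0,"hand":0},{"tx":0,"ty":0,"tz":32,"spin":0,"hand":0},{"tx":0,"ty":0,"tz":38,"spin":0,"hand":0},{"tx":0,"ty":0,"tz":41,"spin":0,"hand":0}]'

```text
t: 3.05
position: [0.5907, -0.1927, 0.088]
tcp_rot: [2.246, -2.196, -0.0]
wrist_force: [-1.9, -0.2, 2.9]
width: 0.003
grip_force: 1.1
```

drive_tool --deltas '[{"tx":0,"ty":0,"tz":2,"spin":0,"hand":0},{"tx":0,"ty":0,"tz":4,"spin":0,"hand":0},{"tx":0,"ty":0,"tz":5,"spin":0,"hand":0},{"tx":0,"ty":0,"tz":5,"spin":0,"hand":0},{"tx":0,"ty":0,"tz":5,"spin":0,"hand":0}]'

```text
t: 3.55
position: [0.5907, -0.1927, 0.0852]
tcp_rot: [-2.246, 2.196, -0.001]
wrist_force: [-5.2, 1.9, 12.9]
width: 0.001
grip_force: 6.0
```

The lid is shut, with 13 N at z = 0.085. I'll lift, then spin back while moving behind the hasp.

drive_tool --deltas '[{"tx":0,"ty":0,"tz":-35,"spin":0,"hand":0},{"tx":0,"ty":0,"tz":-75,"spin":8,"hand":0},{"tx":0,"ty":0,"tz":-115,"spin":16,"hand":0},{"tx":0,"ty":0,"tz":-120,"spin":24,"hand":0},{"tx":0,"ty":0,"tz":-120,"spin":32,"hand":0}]'

```text
t: 4.05
position: [0.5922, -0.1926, 0.2064]
tcp_rot: [-1.544, 2.731, -0.004]
wrist_force: [-0.5, 0.1, -0.7]
width: 0.007
grip_force: 0.0
```

drive_tool --deltas '[{"tx":0,"ty":0,"tz":0,"spin":8,"hand":0},{"tx":0,"ty":0,"tz":0,"spin":16,"hand":0},{"tx":0,"ty":0,"tz":0,"spin":24,"hand":0},{"tx":0,"ty":0,"tz":0,"spin":32,"hand":0},{"tx":0,"ty":0,"tz":0,"spin":40,"hand":0}]'

```text
t: 4.55
position: [0.5911, -0.1925, 0.2038]
tcp_rot: [-0.517, 3.097, 0.0]
wrist_force: [-1.1, -0.6, -0.2]
width: 0.003
grip_force: 0.0
```

Run:
```python
from h import *
go(.05,0,.2,90)
a=snap("side","s2.png")[100:260,230:430,::-1];b=snap("wrist","w2.png")[:,:,::-1]
cv2.imwrite('pics/c2.png',np.vstack([cv2.resize(a,(500,400),interpolation=cv2.INTER_CUBIC)[:,:],cv2.copyMakeBorder(cv2.resize(b,(320,200)),0,0,0,180,cv2.BORDER_CONSTANT)]))
```

```text
t 4.55 pos [ 0.5911 -0.1925  0.2038] d [-66.8  44.1   3.9] spin 17.6 F [-1.1 -0.6 -0.2] w 0.0025362029187051285
```

View pics/c2.png

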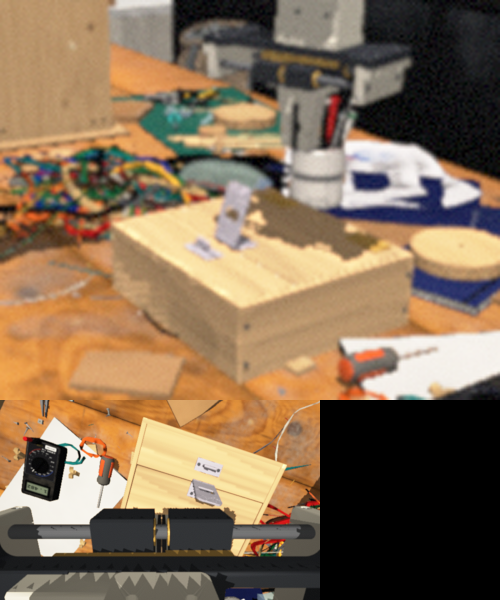

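The lid is shut and the hasp stands leaning back, from about (237,243) up to (238,185) in the crop. I'll move behind it, then descend.

drive_tool --deltas '[{"tx":-22,"ty":15,"tz":0,"spin":8,"hand":0},{"tx":-45,"ty":30,"tz":0,"spin":16,"hand":0},{"tx":-67,"ty":44,"tz":0,"spin":17.5,"hand":0},{"tx":-67,"ty":44,"tz":0,"spin":17.5,"hand":0}]'

```text
t: 5.05
position: [0.6412, -0.1268, 0.2033]
tcp_rot: [-0.058, 3.14, 0.0]
wrist_force: [-0.3, 0.2, -1.0]
width: 0.001
grip_force: 0.0
```

drive_tool --deltas '[{"tx":0,"ty":0,"tz":25,"spin":0,"hand":0},{"tx":0,"ty":0,"tz":50,"spin":0,"hand":0},{"tx":0,"ty":0,"tz":75,"spin":0,"hand":0},{"tx":0,"ty":0,"tz":93,"spin":0,"hand":0},{"tx":0,"ty":0,"tz":93,"spin":0,"hand":0}]'

```text
t: 5.55
position: [0.6373, -0.1293, 0.1078]
tcp_rot: [0.053, -3.136, -0.001]
wrist_force: [-0.9, 0.5, 0.6]
width: 0.006
grip_force: 0.0
```

```bash
python3 -c "
from h import *
go(-.099,0,.11,90)"
```

```text
t 5.55 pos [ 0.6373 -0.1293  0.1078] d [146.3   1.7  -1.5] spin 0.6 F [-0.9  0.5  0.6] w 0.005995436100355972
```

drive_tool --deltas '[{"tx":15,"ty":0,"tz":-2,"spin":0.5,"hand":0},{"tx":30,"ty":0,"tz":-2,"spin":0.5,"hand":0},{"tx":45,"ty":0,"tz":-2,"spin":0.5,"hand":0},{"tx":60,"ty":0,"tz":-2,"spin":0.5,"hand":0},{"tx":75,"ty":0,"tz":-2,"spin":0.5,"hand":0}]'

```text
t: 6.05
position: [0.5648, -0.1317, 0.1143]
tcp_rot: [-0.04, 3.139, -0.0]
wrist_force: [1.4, -0.6, 0.2]
width: 0.005
grip_force: 0.4
```

drive_tool --deltas '[{"tx":15,"ty":1,"tz":0,"spin":0,"hand":0},{"tx":30,"ty":1,"tz":0,"spin":0,"hand":0},{"tx":45,"ty":1,"tz":0,"spin":0,"hand":0},{"tx":60,"ty":1,"tz":0,"spin":0,"hand":0},{"tx":71,"ty":1,"tz":0,"spin":0,"hand":0}]'

```text
t: 6.55
position: [0.4941, -0.1321, 0.1144]
tcp_rot: [-0.039, 3.138, 0.0]
wrist_force: [-0.0, -0.4, 0.6]
width: 0.008
grip_force: 0.2
```

Run:
```python
from h import *
go(-.099,0,.092,90)
a=snap("side","s3.png")[100:260,230:430,::-1]
cv2.imwrite('pics/c3.png',cv2.resize(a,(750,600),interpolation=cv2.INTER_CUBIC))
```

```text
t 6.55 pos [ 0.4941 -0.1321  0.1144] d [ 3.1 -0.4 22.4] spin 0.1 F [-0.  -0.4  0.6] w 0.007683170911017067
```

View pics/c3.png

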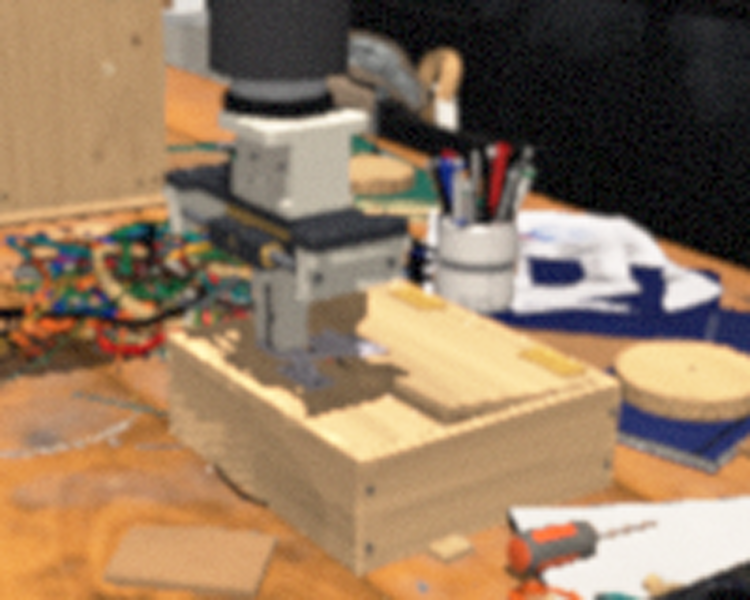

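The hasp is folded forward under the fingers at about (300,345). The lid's right edge near (440,410) shows some thickness, so it may be slightly up. I'll check that against the projection.

Run:
```python
from h import *
c=lambda P:((proj("side",P)-[230,100])*3.75).round(0).tolist()
for a in(0,.05,.1,.15,.2,.3):
    print(a,[c(case(.095-r*np.cos(a),-.12,.085+r*np.sin(a)))[0] for r in(.139,.07,0)])
print(c(case(-.12,-.13,.085)),c(case(.11,-.13,.085)))
```

```text
0 [[444.0, 427.0], [523.0, 404.0], [597.0, 381.0]]
0.05 [[445.0, 417.0], [523.0, 399.0], [597.0, 381.0]]
0.1 [[446.0, 408.0], [524.0, 394.0], [597.0, 381.0]]
0.15 [[447.0, 398.0], [525.0, 389.0], [597.0, 381.0]]
0.2 [[449.0, 388.0], [526.0, 385.0], [597.0, 381.0]]
0.3 [[454.0, 368.0], [528.0, 375.0], [597.0, 381.0]]
[[359.0, 461.0]] [[622.0, 382.0]]
```

The lid has risen to about 0.1 rad. I'll lift and press it shut again beside the hasp, then press the hasp.

drive_tool --deltas '[{"tx":0,"ty":0,"tz":-30,"spin":0,"hand":0},{"tx":-30,"ty":-35,"tz":-30,"spin":0,"hand":0},{"tx":-63,"ty":-70,"tz":-30,"spin":0,"hand":0},{"tx":-63,"ty":-70,"tz":-15,"spin":0,"hand":0},{"tx":-63,"ty":-70,"tz":5,"spin":0,"hand":0}]'

```text
t: 7.1
position: [0.559, -0.2019, 0.1079]
tcp_rot: [-0.034, 3.14, -0.0]
wrist_force: [0.0, 0.0, -0.5]
width: 0.002
grip_force: 0.0
```

```bash
python3 -c "
from h import *
go(-.03,-.07,.085,90)"
```

```text
t 7.1 pos [ 0.559  -0.2019  0.1079] d [-2.6  0.9 22.9] spin -0.1 F [ 0.   0.  -0.5] w 0.002188454936239555
```

drive_tool --deltas '[{"tx":0,"ty":0,"tz":8,"spin":0,"hand":0},{"tx":0,"ty":0,"tz":16,"spin":0,"hand":0},{"tx":0,"ty":0,"tz":22,"spin":0,"hand":0},{"tx":0,"ty":0,"tz":26,"spin":0,"hand":0},{"tx":0,"ty":0,"tz":26,"spin":0,"hand":0}]'

```text
t: 7.6
position: [0.5579, -0.2006, 0.085]
tcp_rot: [-0.038, 3.14, -0.002]
wrist_force: [-11.0, 3.7, 23.5]
width: 0.005
grip_force: 12.3
```

drive_tool --deltas '[{"tx":0,"ty":0,"tz":1,"spin":0,"hand":0},{"tx":0,"ty":0,"tz":1,"spin":0,"hand":0},{"tx":0,"ty":0,"tz":1,"spin":0,"hand":0}]'

```text
t: 7.9
position: [0.5579, -0.2007, 0.085]
tcp_rot: [-0.038, 3.139, -0.002]
wrist_force: [-12.2, 6.4, 30.1]
width: 0.003
grip_force: 15.4
```

drive_tool --deltas '[{"tx":0,"ty":0,"tz":-35,"spin":0,"hand":0},{"tx":0,"ty":0,"tz":-60,"spin":0,"hand":0},{"tx":35,"ty":35,"tz":-60,"spin":0,"hand":0},{"tx":66,"ty":69,"tz":-60,"spin":0,"hand":0},{"tx":66,"ty":69,"tz":-60,"spin":0,"hand":0}]'

```text
t: 8.4
position: [0.4869, -0.1306, 0.1414]
tcp_rot: [-0.038, 3.141, 0.002]
wrist_force: [1.9, -0.2, 0.5]
width: 0.004
grip_force: 0.0
```

Run:
```python
from h import *
go(-.099,0,.09,90)
a=snap("side","s4.png")[100:260,230:430,::-1]
cv2.imwrite('pics/c4.png',cv2.resize(a,(750,600),interpolation=cv2.INTER_CUBIC))
```

```text
t 8.4 pos [ 0.4869 -0.1306  0.1414] d [-4.1 -2.1 51.4] spin 0.0 F [ 1.9 -0.2  0.5] w 0.004490863250084332
```

View pics/c4.png

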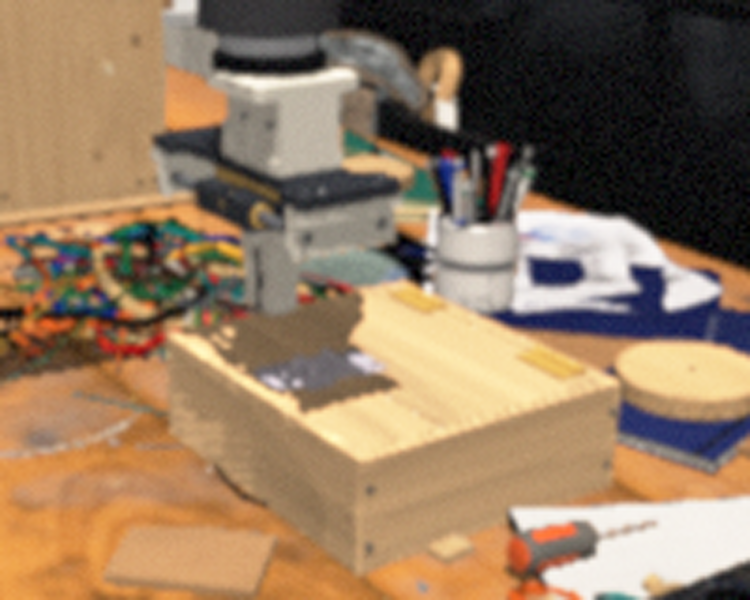

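The lid is flush again and the hasp lies forward, from (365,360) to (265,378), nearly flat. Next I'll press it.

drive_tool --deltas '[{"tx":-3,"ty":-1,"tz":20,"spin":0,"hand":0},{"tx":-3,"ty":-1,"tz":35,"spin":0,"hand":0},{"tx":-3,"ty":-1,"tz":44,"spin":0,"hand":0},{"tx":-3,"ty":-1,"tz":50,"spin":0,"hand":0},{"tx":-3,"ty":-1,"tz":53,"spin":0,"hand":0}]'

```text
t: 8.95
position: [0.4939, -0.1344, 0.0886]
tcp_rot: [-0.036, 3.141, -0.001]
wrist_force: [-9.8, 4.9, 30.0]
width: 0.008
grip_force: 14.6
```

drive_tool --deltas '[{"tx":0,"ty":0,"tz":1,"spin":0,"hand":0},{"tx":0,"ty":0,"tz":1,"spin":0,"hand":0},{"tx":0,"ty":0,"tz":1,"spin":0,"hand":0}]'

```text
t: 9.25
position: [0.4939, -0.1343, 0.0889]
tcp_rot: [-0.036, 3.14, -0.001]
wrist_force: [-7.8, 3.4, 20.7]
width: 0.007
grip_force: 10.1
```

drive_tool --deltas '[{"tx":0,"ty":0,"tz":-35,"spin":0,"hand":0},{"tx":0,"ty":0,"tz":-80,"spin":0,"hand":0},{"tx":0,"ty":0,"tz":-125,"spin":0,"hand":0},{"tx":-20,"ty":20,"tz":-150,"spin":0,"hand":0},{"tx":-20,"ty":20,"tz":-150,"spin":0,"hand":0}]'

```text
t: 9.75
position: [0.517, -0.1127, 0.2416]
tcp_rot: [-0.037, 3.132, -0.0]
wrist_force: [0.3, 0.8, 0.0]
width: 0.005
grip_force: 0.0
```

Run:
```python
from h import *
go(-.099,0,.09,90)
a=snap("side","s5.png")[160:240,260:360,::-1]
cv2.imwrite('pics/c5.png',cv2.resize(a,(750,600),interpolation=cv2.INTER_CUBIC))
c=lambda P:((proj("side",P)-[260,160])*7.5).round(0).tolist()[0]
for a in(0,.1,.2): print(a,[c(case(-.046-.065*np.cos(a),y,.089+.065*np.sin(a))) for y in(.014,-.014)])
print("lid corner",[c(case(.095-.139*np.cos(a),-.12,.085+.139*np.sin(a))) for a in(0,.05,.1)],"pivot",c(case(-.046,0,.09)))
```

```text
t 9.75 pos [ 0.517  -0.1127  0.2416] d [ 27.8 -19.2 151.3] spin 0.0 F [0.3 0.8 0. ] w 0.005250317160471944
0 [[280.0, 302.0], [322.0, 329.0]]
0.1 [[281.0, 285.0], [322.0, 311.0]]
0.2 [[283.0, 268.0], [325.0, 294.0]]
lid corner [[663.0, 404.0], [665.0, 385.0], [667.0, 365.0]] pivot [453.0, 274.0]
```

View pics/c5.png

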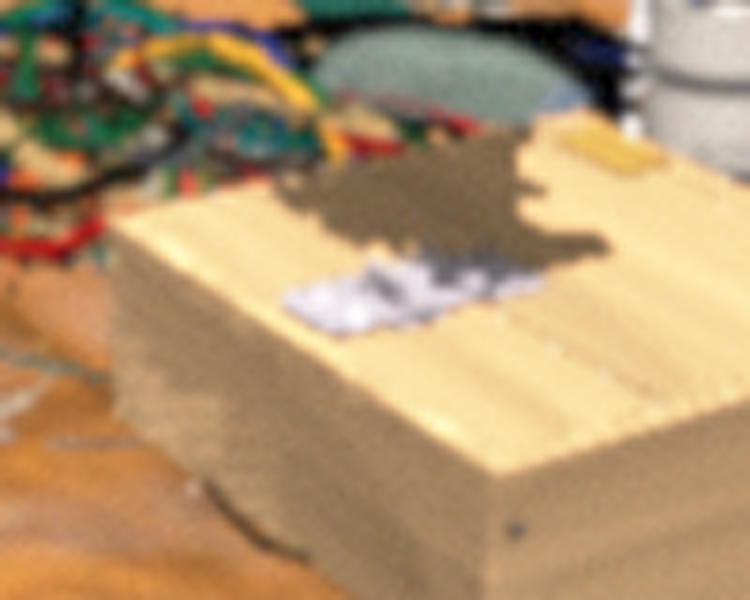

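The hasp lies flat: its end corners at (285,302) and (330,332) match the zero-angle projection. The staple stands through the slot near (385,285), and the lid is flush.

```bash
python3 -c "
from bench import *
print(job_done())"
```

```text
the job is handed in; nothing more can be done
None
```

The lid is pushed shut and the hasp lies flat over the staple; the lid rose about 0.1 rad while I swung the hasp, so I pressed it shut again before pressing the hasp home. The last side view showed both flat, the arm was clear of the case, it never worked near the other things, and the job is handed in at about 10 s with no verdict returned.

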